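Catch the parts-case lid on a finger and lay it shut

ROBOT

A 7-joint arm with a two-finger parallel gripper is mounted at the origin on the work surface. World frame = base frame: x ahead of the robot, y to its left, z up, the work surface at z = 0. Lengths are in mm, angles in rad, forces in N, time in s.
With the tool pointing down it reaches from about 400 to 875 mm from the base axis. Payload 4.4 kg.
Tool frame: the origin (TCP) lies on the centre line of the jaws, within the pads' length; the fingertips stand 19 mm ahead of it and the grasp point (between the pads) is the TCP; z points along the fingers, y is the line along which they close (so a half turn about z gives the same grasp; the last joint's range is limited). The gripper opens to 85 mm and grips with 20 to 120 N. Pads are 22 mm wide; open, the fingers measure 114 mm over their backs; the gripper's body (76 mm by 85 mm) begins 54 mm behind the grasp point. The pads swing forward as they close: fully open they stand 13 mm farther back than shut.
Start: joints at [1.1, 0.628, 0.038, 1.517, -0.027, 0.996, -0.02], TCP at [256.02, -597.471, 250.313] pointing down, gripper open.
Joint ranges: [-3.06, 3.06], [-0.37, 2.12], [-1.25, 1.32], [0.18, 2.47], [-1.1, 4.24], [0.23, 1.98], [-2.94, 2.94]. Speed limits (rad/s): [2.57, 2.57, 3.14, 3.14, 3.14, 3.14, 3.14].

INTERFACE

Orientations are given as [roll, pitch, yaw] about the fixed x, y, z axes, in that order (R = Rz(yaw) Ry(pitch) Rx(roll)).
In Python, from cell import ctrl, viewer, silhouettes gives the robot as it stands.
- The arm moves only by the shell command python3 -m creep 'ROWS'. ROWS is JSON, a list of rows, each an object with "jaw": the gripper command: -1 is shut, 1 is fully open, values between are in proportion; "xyz": the shift along the tool's x, y, z in mm, a list of three; "angular": the turn, a rotation vector about the tool's x, y, z in rad, a list of three. In form: [{"jaw": jaw, "xyz": [tx, ty, tz], "angular": [rx, ry, rz]}, ...]. A call has 1 to 12 rows; each row is the pose to reach, as a shift and turn from the pose commanded when the call began, along the tool's axes at that moment; what a row does not reach only later rows make up. A row lasts 1/8 s, in which the tool goes at most 62.5 mm and 10.7 degrees, less where a joint would pass 70% of its speed; a pose out of reach is approached as far as the arm can. A call with a gripper value outside its range is refused whole. The fingers move at their own pace and stop on an object; the grip force is fixed at half the most. Time passes only in rows, so rows that repeat a pose let the fingers close. It gives the time, the measured TCP pose, the force, the opening and the grip force at its end, in the units of the state.
- ctrl.read_state(): the state, without advancing time (a new reading comes with each control period).
- viewer.get_image(name): name is "side" or "top" or "wrist"; returns (picture, depth): 400x640x3 uint8, red, green, blue; 400x640 float32, mm along the optical axis (not along the pixel's ray), 0 where there is no reading.
- viewer.camera_model(name): a dict with "fx", "fy", "cx", "cy" (pixels), "dist" ([k1, k2, p1, p2, k3] as OpenCV has them; the pictures are not rectified), "T" (4x4, takes a point from camera to world coordinates). Camera axes: x right, y down, z forward; pixel columns grow to the right and rows downward; lengths in mm; the calibration is good to about 2 mm. A picture is of the moment at which its call begins: read the wrist's pose just before it. camera_model takes no time and is no camera call; for the wrist camera it gives the pose at the moment of the call.
- ctrl.finish_job(): hands the job in; it is judged then, once.
Trained networks look in the newest picture that a camera, given by its name, has taken for a name from the list of things; names that differ only in an ending like _2 or _b are one class to them, and where a whole thing is asked for, a point or a joint stands for the part that bears it (a point fixed in the world has none). Each returns a list of dicts, best first, with "score" (0 to 1); they miss things now and then, are a little off and sometimes report something else, mostly with a low value. They report only what shows in the picture. A call takes as long as a camera call. They do not tell look-alikes from the thing itself.
- silhouettes(camera, target): "pixels" (400x640 bool, what is visible of it) and "xy" ([column, row] in pixels, amid what is visible of it).
The state is a dict: "clock": time; "qpos": joint angles; "qd": joint speeds; "tau": joint torques, N m; "eef_pos": TCP position; "tool_rot": TCP orientation; "force": force on the tool from outside, world axes, zero at the start; "torque": the same for the moment, N m; "width": finger opening in mm; "gripper_force": force on a finger pad.
Only numpy, scipy, OpenCV 4.12 (cv2) and the standard library are available. Lean on these libraries where they do the work, as an engineer would, in place of code of your own. Each camera call takes 0.05 s, during which the arm holds its last target. There are 200 camera calls.

TASK

Close the parts case on the printer bench without letting its lid slam: from behind, nudge the open lid past upright so that it drops on its own, catch it part-way down on the back of your fingers under the orange lip, and lower it slowly, supported the whole way, until it is fully shut; then take your hand clear. Never grip or force the lid, and leave the red printed part, the spool and the jar where they are.

Things in the scene. Friction and masses are not known exactly. Their poses are not given: they have to be found in the camera images.
- case: dark open-topped parts case fixed to the bench, 130 (x) by 200 (y) by 100 mm high. Origin at the centre of its underside; its front faces its own -x, which points to the robot's right (world -y) within about 0.35 rad. It holds small parts below the rim. Its light grey lid (130 by 200 by 8 mm, 10 mm in the middle, 0.28 to 0.39 kg) is hinged along the top rim at its own +x.
- lid (a joint): lid angle (rad): 0 shut on the rim, 1.57 upright, 1.70 leaning back on its stop; starts at 1.5 to 1.7. The hinge is stiff and damped: above about 1.48 the lid stays or leans back, below about 1.4 it drops on its own, slowly at first (about 3 to 6 s from 1.25) and would slam shut at 0.45 to 0.65 rad/s; landing below 0.3 rad/s is gentle. It does not coast after a push.
- lip_edge (a point): middle of the free edge, on the underside, of the orange lip on the lid's front; 160 mm from the hinge axis, edge parallel to the case's y. The lip is 100 mm wide, 6 mm thick and sticks out 30 mm past the lid panel. When shut its underside is 100 mm above the bench, 30 mm in front of the case's front wall, with free space below. About 2 N under it carries the lid.
- lid_hinge (a point): point on the hinge axis at mid-width, 65 mm behind the case's centre (case +x), 100 mm above the bench, in line with the lid's underside; it turns with the lid: x runs from lip to hinge, y along the hinge, z out of the lid's outer face. With the lid shut the lip edge lies 160 mm in front of it.
- red_part: loose red 3D-printed bracket, 30 by about 160 by 22 mm high, lying on the bench in front of the case. Origin at the centre of its underside; y along its length. Leave it.
- spool: loose small blue spool, 84 mm across and 40 mm high, lying flat on the bench beside the case. Origin at the centre of its underside. Leave it.
- jar: loose white jar with a black cap, 48 mm across and 75 mm high, standing on the bench beside the case. Origin at the centre of its underside. Leave it.
There are look-alikes about, which are no part of the job. Leave any brown look-alike of the case alone.

How it is judged:
By the outcome, as a careful person would: the job done as asked, in the order asked, and still so for the second after the job is handed in, with the robot touching nothing.
It also fails if it takes over 53 s, if anything falls off the work surface, if the arm or the gripper's body presses on something with over 40 N, if the wrist force passes 120 N, or if a joint passes its speed limit or range.

## Working session

There is one attempt and no reset: what is moved stays moved. The work goes in short steps, Python scripts to look and compute and a shell command to move; the robot and the scene stay as the last step left them, time stands still between calls to the robot, and variables do not carry over. Pictures are saved under pics/ and viewed, at most 10 in all, crops included, and the job is handed in when it is done.

```bash
ls; mkdir -p pics; cat > h.py <<'E'
import numpy as np,cv2
from cell import ctrl,viewer,silhouettes
from scipy.spatial.transform import Rotation as R
def cloud(name):
    m=viewer.camera_model(name);T=np.array(m["T"])
    im,d=viewer.get_image(name)
    K=np.array([[m["fx"],0,m["cx"]],[0,m["fy"],m["cy"]],[0,0,1.]])
    u,v=np.meshgrid(np.arange(640.),np.arange(400.))
    p=cv2.undistortPoints(np.stack([u,v],-1).reshape(-1,1,2),K,np.array(m["dist"],float)).reshape(400,640,2)
    P=np.dstack([p*d[...,None],d])@T[:3,:3].T+T[:3,3]
    P[d<=0]=np.nan
    return im,P
def save(im,f): cv2.imwrite("pics/"+f,im[...,::-1])
E
python3 - <<'E'
from h import *
s=ctrl.read_state();print(s)
for c in("side","top"):
    im,P=cloud(c);save(im,c+"1.png");np.save(c+".npy",P);np.save(c+"im.npy",im)
    for t in("case","lid","lip_edge","red_part","spool","jar"):
        for r in silhouettes(c,t):
            m=r["pixels"];q=P[m];print(c,t,round(r["score"],2),r["xy"],m.sum(),np.nanmedian(q,0).round(),np.nanpercentile(q,3,0).round(),np.nanpercentile(q,97,0).round())
E
```

```text
pics
{'clock': 0.0, 'qpos': array([ 1.1002281 ,  0.62933911,  0.03844161,  1.51836385, -0.02699506,
        0.99631746, -0.01997099]), 'qd': array([ 0.00100358,  0.0009982 , -0.00043613,  0.00169949,  0.00104051,
        0.00071562, -0.00027353]), 'tau': array([ 2.87467628e-04, -5.63404584e+01,  1.22601695e+00, -1.93448728e+01,
        1.08517628e-02,  1.04761234e-02,  5.95950928e-05]), 'eef_pos': array([ 255.76626913, -596.91996954,  249.39493827]), 'tool_rot': array([-3.13968311e+00,  2.88169695e-05,  4.04800327e-01]), 'force': array([ 0.13132597, -0.00217638,  0.07251422]), 'torque': array([-0.00388421,  0.01380478,  0.02455306]), 'gripper_force': 0.0, 'width': 85.42725938229181}
side case 0.95 [227.4, 151.0] 4304 [ 550. -319.  104.] [ 439. -429.    4.] [ 633. -271.  111.]
side case 0.93 [452.2, 250.7] 5829 [564. 374. 108.] [436. 293.  11.] [627. 440. 112.]
side case 0.72 [338.0, 217.1] 5255 [612.  82.  75.] [488.   1.  11.] [684. 147. 245.]
side lid 0.93 [367.8, 199.6] 1488 [599. 143. 192.] [491. 131. 104.] [684. 148. 259.]
side lid 0.72 [458.8, 243.3] 4122 [534. 370. 109.] [434.
[... 1389 characters left out ...]
165.4, 221.7] 4962 [523. 362. 110.] [431. 285. 106.] [618. 431. 114.]
top lip_edge 0.71 [165.8, 222.4] 5036 [523. 363. 110.] [431. 286. 105.] [618. 433. 114.]
top lip_edge 0.7 [257.8, 189.1] 1562 [581. 134. 200.] [491. 124. 114.] [674. 146. 261.]
top lip_edge 0.69 [466.0, 227.2] 4836 [ 521. -353.  110.] [ 433. -433.  106.] [ 619. -283.  114.]
top red_part 0.6 [367.6, 204.2] 655 [ 579. -129.   23.] [ 503. -144.   15.] [ 653. -114.   27.]
top spool 0.57 [298.8, 141.7] 885 [744.  48.  41.] [712.  12.   4.] [786.  85.  45.]
top jar 0.57 [274.6, 275.3] 262 [402. 108.  76.] [383.  89.  47.] [419. 128.  80.]
top jar 0.32 [367.3, 203.7] 691 [ 576. -129.   23.] [ 501. -147.   16.] [ 653. -115.   27.]
```

View pics/side1.png

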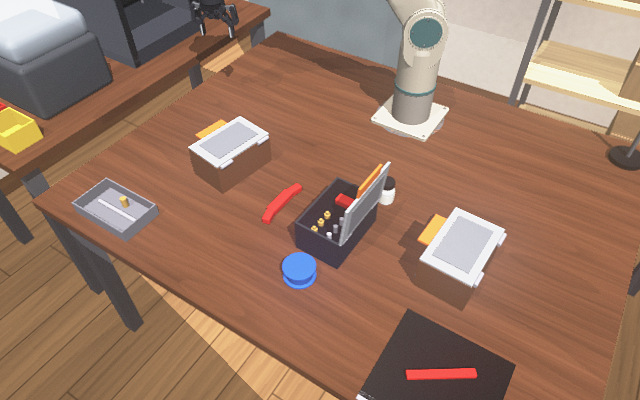

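View pics/top1.png

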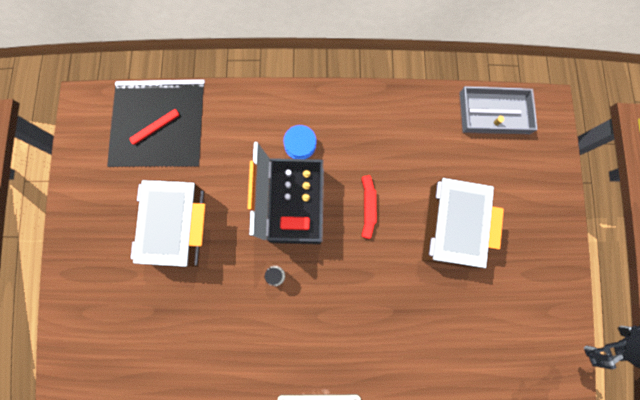

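```bash
python3 - <<'E'
from h import *
for c in("side","top"):
    P=np.load(c+".npy");im=np.load(c+"im.npy").astype(int)
    x,y,z=np.moveaxis(P,-1,0)
    reg=(x>470)&(x<700)&(y>60)&(y<190)
    # lid plane pts
    q=P[reg&(z>125)&(z<235)]
    n=len(q); m=q.mean(0);w=np.linalg.svd(q-m)[2]
    print(c,n,m.round(1),"normal",w[2].round(3),"resid",((q-m)@w[2]).std().round(2))
    l=P[reg&(z>235)];print("lip",len(l),l.mean(0).round(1),np.percentile(l,2,0).round(),np.percentile(l,98,0).round())
    for lo in range(100,270,20):
        l=P[reg&(z>lo)&(z<=lo+20)]
        if len(l)>5: print(lo,len(l),np.percentile(l,[2,50,98],0).round().tolist())
    # rim
    l=P[(x>440)&(x<720)&(y>-30)&(y<120)&(z>92)&(z<108)];
    if len(l)>5: 
        print("rim",len(l),[a.round().tolist() for a in cv2.minAreaRect(l[:,:2].astype(np.float32))[:2] and [cv2.boxPoints(cv2.minAreaRect(l[:,:2].astype(np.float32)))]])
    l=P[(x>440)&(x<720)&(y>-170)&(y<-80)&(z>14)&(z<32)]
    print("red",cv2.boxPoints(cv2.minAreaRect(l[:,:2].astype(np.float32))).round().tolist())
E
```

```text
side 1090 [599.3 142.9 186.7] normal [ 0.032  0.997 -0.076] resid 1.81
lip 211 [589.1 146.4 251.8] [536. 142. 236.] [635. 149. 261.]
100 153 [[491.0, 66.0, 100.0], [626.0, 134.0, 107.0], [685.0, 138.0, 119.0]]
120 154 [[491.0, 131.0, 120.0], [599.0, 139.0, 130.0], [684.0, 141.0, 140.0]]
140 164 [[492.0, 132.0, 141.0], [612.0, 140.0, 150.0], [686.0, 143.0, 159.0]]
160 172 [[493.0, 134.0, 161.0], [604.0, 142.0, 170.0], [684.0, 145.0, 180.0]]
180 179 [[492.0, 137.0, 180.0], [602.0, 145.0, 190.0], [685.0, 147.0, 199.0]]
200 217 [[495.0, 138.0, 200.0], [602.0, 146.0, 209.0], [684.0, 149.0, 219.0]]
220 265 [[491.0, 139.0, 220.0], [604.0, 146.0, 228.0], [684.0, 149.0, 239.0]]
240 171 [[536.0, 142.0, 241.0], [590.0, 147.0, 256.0], [635.0, 149.0, 260.0]]
260 14 [[542.0, 143.0, 260.0], [580.0, 145.0, 261.0], [632.0, 148.0, 263.0]]
rim 452 [[[479.0, -4.0], [684.0, -8.0], [686.0, 119.0], [482.0, 123.0]]]
red [[495.0, -142.0], [663.0, -149.0], [665.0, -113.0], [496.0, -106.0]]
top 1177 [581.2 133.5 188.7] normal [ 0.024  0.99  -0.136] resid 1.44
lip 298 [583.9 142.1 253.9] [536. 138. 237.] [634. 
[... 157 characters left out ...]
 140.0]]
140 173 [[487.0, 125.0, 141.0], [575.0, 128.0, 150.0], [679.0, 131.0, 160.0]]
160 182 [[487.0, 128.0, 161.0], [580.0, 131.0, 170.0], [680.0, 134.0, 179.0]]
180 194 [[490.0, 130.0, 180.0], [582.0, 133.0, 190.0], [679.0, 136.0, 199.0]]
200 212 [[486.0, 133.0, 200.0], [580.0, 136.0, 210.0], [679.0, 139.0, 220.0]]
220 323 [[487.0, 135.0, 221.0], [573.0, 139.0, 230.0], [681.0, 147.0, 239.0]]
240 188 [[535.0, 138.0, 240.0], [586.0, 141.0, 254.0], [634.0, 147.0, 260.0]]
260 85 [[537.0, 141.0, 260.0], [581.0, 144.0, 261.0], [630.0, 148.0, 263.0]]
rim 660 [[[481.0, -5.0], [682.0, -10.0], [685.0, 120.0], [484.0, 125.0]]]
red [[495.0, -146.0], [662.0, -150.0], [663.0, -113.0], [496.0, -109.0]]
```

Both views show the black case near the middle of the bench: side (338,217), top (286,198). Its lid leans back, with the orange lip at side (370,180) and top (251,185). The red part, spool and jar are clear of it, and the brown look-alikes sit on either side. The measured heights and sizes match the spec. The hinge is at about (584,122,100), the lip top at about (585,143,261), and the lid angle at about 1.69.

I'll use one hand pose for both the nudge and the catch: fingers shut, pointing +x+y and about 40° down, with the finger backs in the vertical plane.

```bash
cat >> h.py <<'E'
def goalrot(h,a):
    z=np.array([np.cos(h)*np.cos(a),np.sin(h)*np.cos(a),-np.sin(a)])
    y=np.array([np.cos(h)*np.sin(a),np.sin(h)*np.sin(a),np.cos(a)])
    return R.from_matrix(np.stack([np.cross(y,z),y,z],1))
HIN=np.array([584.,122.5,100.]);CX=np.array([.024,.9997,0]);CX/=np.linalg.norm(CX);Z=np.array([0,0,1.])
def edge(th,out=0):  # lip edge underside (+out along outer normal)
    return HIN-160*np.cos(th)*CX+160*np.sin(th)*Z+out*(np.sin(th)*CX+np.cos(th)*Z)
def delta(p,rot=None,show=True):
    s=ctrl.read_state();r=R.from_euler("xyz",s["tool_rot"])
    d=r.inv().apply(np.array(p)-s["eef_pos"])
    w=(r.inv()*rot).as_rotvec() if rot is not None else np.zeros(3)
    if show: print("xyz",d.round(1).tolist(),"ang",w.round(3).tolist())
    return d,w
def st():
    s=ctrl.read_state();print("t",s["clock"],"p",s["eef_pos"].round(1),"rot",s["tool_rot"].round(3),"F",s["force"].round(1),"q",s["qpos"].round(2),s["width"])
E
python3 - <<'E'
from h import *
G=goalrot(.96,.7); print(G.as_euler("xyz"))
delta([500,-200,340],G); delta([400,-350,340],goalrot(.3,.7))
E
```

```text
[2.27079633e+00 2.22044605e-16 2.53079633e+00]
xyz [380.8, -269.3, -89.7] ang [-0.509, 0.915, -1.967]
xyz [229.8, -170.8, -89.7] ang [-0.705, 0.635, -1.365]
```

```bash
python3 -m creep '[{"jaw":-1,"xyz":[100,-70,-60],"angular":[-0.12,0.22,-0.48]},{"jaw":-1,"xyz":[190,-135,-90],"angular":[-0.25,0.45,-0.98]},{"jaw":-1,"xyz":[190,-135,-90],"angular":[-0.25,0.45,-0.98]},{"jaw":-1,"xyz":[381,-269,-90],"angular":[-0.509,0.915,-1.967]},{"jaw":-1,"xyz":[381,-269,-90],"angular":[-0.509,0.915,-1.967]},{"jaw":-1,"xyz":[381,-269,-90],"angular":[-0.509,0.915,-1.967]},{"jaw":-1,"xyz":[381,-269,-90],"angular":[-0.509,0.915,-1.967]},{"jaw":-1,"xyz":[381,-269,-90],"angular":[-0.509,0.915,-1.967]},{"jaw":-1,"xyz":[381,-269,-90],"angular":[-0.509,0.915,-1.967]},{"jaw":-1,"xyz":[381,-269,-90],"angular":[-0.509,0.915,-1.967]}]'; python3 -c "
from h import *
st();G=goalrot(.96,.7)
delta([500,-200,340],G)
n=G.apply([0,1,0]);print(n,G.apply([0,0,1]))
p=edge(1.69,8);print(p);delta(p+n*60,G)"
```

```text
clock: 1.95
eef_pos: [500.2, -199.9, 340.6]
tool_rot: [2.372, -0.127, 2.218]
force: [0.3, 0.2, -0.3]
width: -0.1
gripper_force: 0.0
t 1.95 p [ 500.2 -199.9  340.6] rot [ 2.372 -0.127  2.218] F [ 0.3  0.2 -0.3] q [ 1.4   0.56 -0.94  1.93 -0.48  0.73  1.52] -0.07947358994709286
xyz [-0.0, -0.6, 0.3] ang [-0.081, 0.143, -0.305]
[0.36947172 0.5277377  0.76484219] [ 0.43865228  0.62655227 -0.64421769]
[584.64730407 149.46291144 257.91321162]
xyz [233.2, 179.6, 266.9] ang [-0.081, 0.143, -0.305]
```

```bash
python3 -m creep '[{"jaw":-1,"xyz":[233,180,267],"angular":[-0.08,0.14,-0.3]},{"jaw":-1,"xyz":[233,180,267],"angular":[-0.08,0.14,-0.3]},{"jaw":-1,"xyz":[233,180,267],"angular":[-0.08,0.14,-0.3]},{"jaw":-1,"xyz":[233,180,267],"angular":[-0.08,0.14,-0.3]},{"jaw":-1,"xyz":[233,180,267],"angular":[-0.08,0.14,-0.3]},{"jaw":-1,"xyz":[233,180,267],"angular":[-0.08,0.14,-0.3]},{"jaw":-1,"xyz":[233,180,267],"angular":[-0.08,0.14,-0.3]},{"jaw":-1,"xyz":[233,180,267],"angular":[-0.08,0.14,-0.3]}]'; python3 -c "
from h import *
st();G=goalrot(.96,.7);n=G.apply([0,1,0])
c=edge(1.69,8)+n*20+[-5,0,0]; delta(c,G);delta(c+[0,-60,0],G);delta(c+[0,-70,-6],G);
im,P=cloud('side');save(im[100:320,200:500],'s2.png')"
```

```text
clock: 2.95
eef_pos: [612.6, 181.5, 311.5]
tool_rot: [2.279, -0.01, 2.536]
force: [-0.5, -0.1, 0.6]
width: 0.1
gripper_force: 0.0
t 2.95 p [612.6 181.5 311.5] rot [ 2.279 -0.01   2.536] F [-0.5 -0.1  0.6] q [ 0.58  0.59 -0.87  2.04 -1.1   0.23  1.93] 0.14280429337193123
xyz [8.4, -50.1, 0.5] ang [-0.008, -0.011, -0.004]
xyz [-25.8, -81.9, -37.2] ang [-0.008, -0.011, -0.004]
xyz [-31.5, -91.8, -39.6] ang [-0.008, -0.011, -0.004]
```

View pics/s2.png

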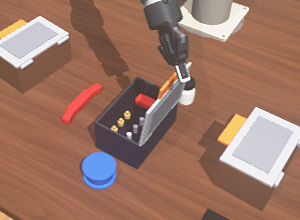

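The hand is in front of and above the lid, with the fingers reaching over the lip at crop (175,65). Joints 5 and 6 are at their limits, so I'll ease the heading a little.

```bash
python3 -c "
from h import *
G=goalrot(.7,.75);n=G.apply([0,1,0])
c=edge(1.69,8)+n*20+[-5,6,0]
for k in [0,-15,-40,-60,-72]: delta(c+[0,k,0],G)"
```

```text
xyz [10.1, -45.1, 6.0] ang [0.039, -0.202, 0.165]
xyz [1.5, -53.1, -3.4] ang [0.039, -0.202, 0.165]
xyz [-12.8, -66.3, -19.1] ang [0.039, -0.202, 0.165]
xyz [-24.3, -76.8, -31.6] ang [0.039, -0.202, 0.165]
xyz [-31.2, -83.2, -39.1] ang [0.039, -0.202, 0.165]
```

```bash
python3 -m creep '[{"jaw":-1,"xyz":[4,-15,2],"angular":[0.02,-0.1,0.08]},{"jaw":-1,"xyz":[8,-30,4],"angular":[0.039,-0.2,0.165]},{"jaw":-1,"xyz":[10,-45,6],"angular":[0.039,-0.2,0.165]},{"jaw":-1,"xyz":[10,-45,6],"angular":[0.039,-0.2,0.165]},{"jaw":-1,"xyz":[6,-49,1],"angular":[0.039,-0.2,0.165]},{"jaw":-1,"xyz":[2,-53,-3],"angular":[0.039,-0.2,0.165]},{"jaw":-1,"xyz":[-2,-57,-7],"angular":[0.039,-0.2,0.165]},{"jaw":-1,"xyz":[-5,-60,-11],"angular":[0.039,-0.2,0.165]}]'; python3 -c "
from h import *
st();G=goalrot(.7,.75);n=G.apply([0,1,0])
c=edge(1.69,8)+n*20+[-5,6,0]
for k in [-15,-40,-60,-72]: delta(c+[0,k,0],G)
x,y,z=np.moveaxis(cloud('top')[1],-1,0)
for lo in (120,160,200):
  m=(x>650)&(x<690)&(y>60)&(y<190)&(z>lo)&(z<lo+20);print(np.median(y[m]),np.median(z[m]))"
```

```text
clock: 4.0
eef_pos: [607.7, 115.2, 310.7]
tool_rot: [2.38, -0.039, 2.304]
force: [0.3, -0.1, 0.0]
width: 0.1
gripper_force: 0.0
t 4.0 p [607.7 115.2 310.7] rot [ 2.38  -0.039  2.304] F [ 0.3 -0.1  0. ] q [ 0.54  0.46 -0.69  2.08 -1.1   0.23  1.73] 0.07491174287425287
xyz [35.5, -20.3, 35.3] ang [-0.06, -0.051, -0.004]
xyz [17.0, -31.9, 23.2] ang [-0.06, -0.051, -0.004]
xyz [2.1, -41.2, 13.6] ang [-0.06, -0.051, -0.004]
xyz [-6.8, -46.8, 7.8] ang [-0.06, -0.051, -0.004]
nan nan
130.50628719373583 176.14555776793873
135.54446027726763 213.08984879896752
  return _methods._mean(a, axis=axis, dtype=dtype,
  ret = ret.dtype.type(ret / rcount)
```

```bash
python3 -c "
from h import *
G=goalrot(.3,1.2);n=G.apply([0,1,0]);print(n)
c=edge(1.69,8)+n*20+[0,15,0]
delta([600,180,325],G)
for k in [0]: delta(c+[0,k,0],G)"
```

```text
[0.89041095 0.27543638 0.36235775]
xyz [54.4, 36.3, 17.2] ang [0.376, -0.265, 0.346]
xyz [43.0, -8.2, 56.9] ang [0.376, -0.265, 0.346]
```

```bash
python3 -m creep '[{"jaw":-1,"xyz":[27,18,9],"angular":[0.12,-0.09,0.11]},{"jaw":-1,"xyz":[54,36,17],"angular":[0.25,-0.18,0.23]},{"jaw":-1,"xyz":[54,36,17],"angular":[0.376,-0.265,0.346]},{"jaw":-1,"xyz":[54,36,17],"angular":[0.376,-0.265,0.346]},{"jaw":-1,"xyz":[54,36,17],"angular":[0.376,-0.265,0.346]},{"jaw":-1,"xyz":[54,36,17],"angular":[0.376,-0.265,0.346]}]'; python3 -c "
from h import *
st();G=goalrot(.3,1.2);n=G.apply([0,1,0])
c=edge(1.69,8)+n*20+[0,15,0]
for k in [0,-15,-40,-60,-80]: delta(c+[0,k,0],G)"
```

```text
clock: 4.8
eef_pos: [599.5, 182.9, 326.3]
tool_rot: [2.771, 0.002, 1.873]
force: [-0.2, 0.4, -0.5]
width: 0.2
gripper_force: 0.0
t 4.8 p [599.5 182.9 326.3] rot [2.771e+00 2.000e-03 1.873e+00] F [-0.2  0.4 -0.5] q [-0.68  0.39  0.47  1.85 -0.32  0.59  0.26] 0.16540340078532004
xyz [-13.2, -23.1, 56.7] ang [-0.0, 0.001, 0.003]
xyz [-27.5, -27.3, 55.1] ang [-0.0, 0.001, 0.003]
xyz [-51.3, -34.3, 52.4] ang [-0.0, 0.001, 0.003]
xyz [-70.4, -39.8, 50.3] ang [-0.0, 0.001, 0.003]
xyz [-89.5, -45.4, 48.2] ang [-0.0, 0.001, 0.003]
```

```bash
python3 -m creep '[{"jaw":-1,"xyz":[-7,-12,28],"angular":[0,0,0]},{"jaw":-1,"xyz":[-13,-23,57],"angular":[0,0,0]},{"jaw":-1,"xyz":[-13,-23,57],"angular":[0,0,0]},{"jaw":-1,"xyz":[-18,-24,56],"angular":[0,0,0]},{"jaw":-1,"xyz":[-23,-26,56],"angular":[0,0,0]},{"jaw":-1,"xyz":[-28,-27,55],"angular":[0,0,0]},{"jaw":-1,"xyz":[-33,-29,55],"angular":[0,0,0]},{"jaw":-1,"xyz":[-38,-30,54],"angular":[0,0,0]}]'; python3 -c "
from h import *
st();G=goalrot(.3,1.2);n=G.apply([0,1,0])
c=edge(1.69,8)+n*20+[0,15,0]
for k in [-40,-60,-80]: delta(c+[0,k,0],G)
x,y,z=np.moveaxis(cloud('top')[1],-1,0)
for lo in (120,150,180,210):
  m=(x>640)&(x<690)&(y>60)&(y<190)&(z>lo)&(z<lo+20);print(m.sum(),np.median(y[m]),np.median(z[m]))"
```

```text
clock: 5.8
eef_pos: [603.1, 142.1, 264.6]
tool_rot: [2.77, -0.0, 1.873]
force: [-0.3, 1.4, 0.8]
width: -0.2
gripper_force: 0.5
t 5.8 p [603.1 142.1 264.6] rot [ 2.77  -0.     1.873] F [-0.3  1.4  0.8] q [-0.51  0.45  0.35  1.94 -0.42  0.43  0.43] -0.22047043920412987
xyz [-11.4, -3.8, -2.1] ang [0.001, -0.001, 0.002]
xyz [-30.5, -9.3, -4.2] ang [0.001, -0.001, 0.002]
xyz [-49.6, -14.9, -6.4] ang [0.001, -0.001, 0.002]
11 121.22704718142485 133.0598144321806
19 121.3305635884613 162.55130207970535
18 121.5643730106888 190.06969572397878
40 122.36271090350573 226.22309408766398
```

```bash
python3 -m creep '[{"jaw":-1,"xyz":[-5,-2,-1],"angular":[0,0,0]},{"jaw":-1,"xyz":[-10,-3,-2],"angular":[0,0,0]},{"jaw":-1,"xyz":[-15,-5,-2.5],"angular":[0,0,0]},{"jaw":-1,"xyz":[-20,-6,-3],"angular":[0,0,0]},{"jaw":-1,"xyz":[-25,-7.5,-3.5],"angular":[0,0,0]},{"jaw":-1,"xyz":[-30,-9,-4],"angular":[0,0,0]},{"jaw":-1,"xyz":[-36,-11,-5],"angular":[0,0,0]},{"jaw":-1,"xyz":[-36,-11,-5],"angular":[0,0,0]}]'; python3 -c "
from h import *
st();G=goalrot(.7,.75);n=G.apply([0,1,0])
delta([600,110,335],G);delta([540,-40,330],G);delta([545,-75,190],G)
x,y,z=np.moveaxis(cloud('top')[1],-1,0)
for lo in (120,150,180,210):
  m=(x>640)&(x<690)&(y>30)&(y<190)&(z>lo)&(z<lo+20);print(m.sum(),np.median(y[m]),np.median(z[m]))"
```

```text
clock: 6.85
eef_pos: [602.5, 103.5, 265.2]
tool_rot: [2.77, 0.001, 1.872]
force: [0.9, 0.4, 0.5]
width: 0.2
gripper_force: 0.0
t 6.85 p [602.5 103.5 265.2] rot [2.770e+00 1.000e-03 1.872e+00] F [0.9 0.4 0.5] q [-0.42  0.43  0.31  1.96 -0.44  0.43  0.52] 0.24473900376112145
xyz [6.9, 24.9, -65.2] ang [-0.444, 0.226, -0.333]
xyz [-118.5, -71.8, -97.4] ang [-0.444, 0.226, -0.333]
xyz [-153.3, -127.8, 31.0] ang [-0.444, 0.226, -0.333]
0 nan nan
4 111.80313401274947 168.1417399595622
18 106.7895044549868 193.0080569862506
85 95.38985438183893 227.73335117580712
  return _methods._mean(a, axis=axis, dtype=dtype,
  ret = ret.dtype.type(ret / rcount)
```

```bash
python3 -m creep '[{"jaw":-1,"xyz":[7,25,-65],"angular":[0,0,0]},{"jaw":-1,"xyz":[-30,0,-75],"angular":[-0.1,0.05,-0.08]},{"jaw":-1,"xyz":[-75,-36,-86],"angular":[-0.2,0.1,-0.16]},{"jaw":-1,"xyz":[-118,-72,-97],"angular":[-0.33,0.17,-0.25]},{"jaw":-1,"xyz":[-153,-98,-70],"angular":[-0.444,0.226,-0.333]},{"jaw":-1,"xyz":[-153,-110,-20],"angular":[-0.444,0.226,-0.333]},{"jaw":-1,"xyz":[-153,-128,31],"angular":[-0.444,0.226,-0.333]},{"jaw":-1,"xyz":[-153,-128,31],"angular":[-0.444,0.226,-0.333]},{"jaw":-1,"xyz":[-153,-128,31],"angular":[-0.444,0.226,-0.333]}]'; cat >> h.py <<'E'
def theta(c='top'):
    x,y,z=np.moveaxis(cloud(c)[1],-1,0)
    # outer face far-from-hand strip of lid
    m=(x>645)&(x<685)&(y>-12)&(y<150)&(z>112)&(z<270)
    b=np.stack([y[m],z[m]],1)
    a=np.arctan2(b[:,1]-104,122-b[:,0]); r=np.hypot(b[:,1]-104,122-b[:,0]); k=r>70
    print(c,k.sum(),"th",np.percentile(a[k],[10,50,90]).round(3))
    return np.median(a[k])
E
python3 -c "
from h import *
st();t=theta();G=goalrot(.7,.75);n=G.apply([0,1,0])
save(viewer.get_image('side')[0][100:320,200:500],'s3.png')
for th in (1.1,1.,.9,.8): delta(edge(th)-n*14.5,G)"
```

```text
clock: 8.02
eef_pos: [550.7, -93.3, 203.8]
tool_rot: [2.328, -0.022, 2.295]
force: [0.9, -3.4, -3.2]
width: -0.0
gripper_force: 0.0
t 8.025 p [550.7 -93.3 203.8] rot [ 2.328 -0.022  2.295] F [ 0.9 -3.4 -3.2] q [ 1.1   0.77 -0.86  2.16 -1.1   0.23  2.27] -0.020072445322443958
top 173 th [1.242 1.288 1.321]
xyz [91.0, 99.5, 60.8] ang [-0.012, -0.032, -0.015]
xyz [80.4, 87.6, 59.3] ang [-0.012, -0.032, -0.015]
xyz [70.5, 75.1, 59.2] ang [-0.012, -0.032, -0.015]
xyz [61.2, 62.1, 60.4] ang [-0.012, -0.032, -0.015]
```

View pics/s3.png

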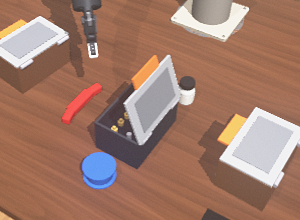

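The lid is tipping forward in the crop at (155,95), at about 1.28 rad. The hand is free in front of it at (93,50). The wrist is at its limits again, so while the clock stands still I'll fit a kinematic model to choose a feasible catch pose.

```bash
cat > kin.py <<'E'
import numpy as np,itertools
from scipy.optimize import least_squares
from scipy.spatial.transform import Rotation as R
D=[([1.1002281,0.62933911,0.03844161,1.51836385,-0.02699506,0.99631746,-0.01997099],[255.77,-596.92,249.39],[-3.1397,0,.4048]),
([1.4,.56,-.94,1.93,-.48,.73,1.52],[500.2,-199.9,340.6],[2.372,-.127,2.218]),
([.58,.59,-.87,2.04,-1.1,.23,1.93],[612.6,181.5,311.5],[2.279,-.01,2.536]),
([.54,.46,-.69,2.08,-1.1,.23,1.73],[607.7,115.2,310.7],[2.38,-.039,2.304]),
([-.68,.39,.47,1.85,-.32,.59,.26],[599.5,182.9,326.3],[2.771,.002,1.873]),
([-.51,.45,.35,1.94,-.42,.43,.43],[603.1,142.1,264.6],[2.77,0,1.873]),
([-.42,.43,.31,1.96,-.44,.43,.52],[602.5,103.5,265.2],[2.77,.001,1.872]),
([1.1,.77,-.86,2.16,-1.1,.23,2.27],[550.7,-93.3,203.8],[2.328,-.022,2.295])]
def fk(q,p,s):
    # p: yaw0, z0, L1, o1, L2, o2, o3, L3, yaw7
    r=R.from_euler("z",p[0]); x=np.array([0,0,p[1]])
    r=r*R.from_euler("ZYZ",[s[0]*q[0],q[1],s[1]*q[2]])
    x=x+r.apply([p[3],0,p[2]])
    r=r*R.from_euler("YZ",[q[3],s[2]*q[4]])
    x=x+r.apply([p[5],0,p[4]])
    r=r*R.from_euler("YZ",[q[5],s[3]*q[6]+p[8]])
    return x+r.apply([0,p[6],p[7]]),r
def res(p,s):
    o=[]
    for q,x,e in D:
        X,r=fk(q,p,s);o+=list((X-x)/10)+list(10*(r.inv()*R.from_euler("xyz",e)).as_rotvec())
    return o
if __name__=="__main__":
    out=[]
    for s in itertools.product([-1,1],repeat=4):
        for y7 in(1.57,-1.57,0,3.14):
            f=least_squares(res,[0,300,350,0,350,0,0,250,y7],args=(s,));out.append((f.cost,s,f.x))
    out.sort(key=lambda t:t[0])
    for o in out[:3]:print(round(o[0],3),o[1],o[2].round(3).tolist())
E
python3 kin.py
```

```text
1.608 (-1, -1, -1, -1) [-0.033, 322.59, 544.157, -18.967, 386.677, -13.414, 15.028, 323.367, 1.544]
1.608 (-1, -1, -1, -1) [-0.033, 322.59, 544.157, -18.967, 386.677, -13.414, 15.028, 323.367, 1.544]
1.608 (-1, -1, -1, -1) [-0.033, 322.59, 544.157, -18.967, 386.677, -13.414, 15.028, 323.367, -4.739]
```

```bash
cat > plan.py <<'E'
from kin import *; from h import goalrot,edge
p=[-0.033,322.59,544.157,-18.967,386.677,-13.414,15.028,323.367,1.544];s=(-1,)*4
lo=np.array([-3.06,-.37,-1.25,.18,-1.1,.23,-2.94])+.06;hi=np.array([3.06,2.12,1.32,2.47,4.24,1.98,2.94])-.06
def ik(x,G,q0):
    def f(q):
        X,r=fk(q,p,s);return np.r_[(X-x)/10,20*(r.inv()*G).as_rotvec(),.02*(q-q0)]
    z=least_squares(f,np.clip(q0,lo+1e-3,hi-1e-3),bounds=(lo,hi),max_nfev=60);return z.x,np.abs(z.fun[:6]).max()
if __name__=="__main__":
    q0=np.array([1.1,.77,-.86,2.16,-1.1,.23,2.27])
    for h in(-.1,.15,.4,.7,.96):
        for a in(.3,.5,.75,1.,1.2):
            G=goalrot(h,a);n=G.apply([0,1,0]);e=[];q=q0
            for th in(1.,.5,0):
                q,er=ik(edge(th)-14.5*n+[-15,0,0],G,q);e.append(round(er,2))
            print(h,a,e,q.round(2))
E
python3 plan.py
```

```text
-0.1 0.3 [np.float64(12.06), np.float64(11.57), np.float64(15.56)] [-1.56  2.06  1.26  2.07 -1.04  0.29 -0.98]
-0.1 0.5 [np.float64(9.47), np.float64(12.41), np.float64(14.25)] [-0.72  0.82  0.83  2.06 -1.04  0.29  0.58]
-0.1 0.75 [np.float64(6.37), np.float64(8.59), np.float64(10.78)] [-0.38  0.69  0.52  2.08 -1.04  0.29  0.86]
-0.1 1.0 [np.float64(2.27), np.float64(4.19), np.float64(6.31)] [-0.31  0.69  0.45  2.09 -1.04  0.29  0.9 ]
-0.1 1.2 [np.float64(0.0), np.float64(0.62), np.float64(2.69)] [-0.29  0.69  0.43  2.1  -1.04  0.29  0.91]
0.15 0.3 [np.float64(11.08), np.float64(13.74), np.float64(12.09)] [ 1.41  1.77 -1.06  2.03 -1.04  0.29  2.88]
0.15 0.5 [np.float64(10.86), np.float64(9.03), np.float64(12.21)] [ 1.09  1.13 -0.82  2.05 -1.04  0.29  2.19]
0.15 0.75 [np.float64(6.83), np.float64(7.65), np.float64(8.41)] [ 0.44  0.7  -0.24  2.08 -1.04  0.29  1.53]
0.15 1.0 [np.float64(2.45), np.float64(3.85), np.float64(5.55)] [ 0.08  0.66  0.09  2.09 -1.04  0.29  1.32]
0.15 1.2 [np.float64(0.0), np.float64(0.48), np.float64(2.38)] [-0.08  0.67  0.24  2.1  -1.04  0.29  1.25]
0.4 0.3 [
[... 885 characters left out ...]
58), np.float64(1.9)] [ 0.58  0.77 -0.36  2.08 -1.04  0.29  2.07]
0.7 1.2 [np.float64(0.0), np.float64(0.0), np.float64(0.17)] [ 0.28  0.7  -0.08  2.09 -1.04  0.29  1.92]
0.96 0.3 [np.float64(1.18), np.float64(0.0), np.float64(0.0)] [ 1.21  1.45 -0.95  2.02 -0.9   0.34  2.69]
0.96 0.5 [np.float64(0.83), np.float64(0.0), np.float64(0.04)] [ 1.11  1.25 -0.87  2.05 -1.04  0.29  2.69]
0.96 0.75 [np.float64(0.0), np.float64(0.0), np.float64(0.25)] [ 0.92  1.01 -0.69  2.06 -1.04  0.29  2.51]
0.96 1.0 [np.float64(0.0), np.float64(0.0), np.float64(0.0)] [ 0.66  0.82 -0.46  2.06 -0.89  0.29  2.19]
0.96 1.2 [np.float64(0.0), np.float64(0.0), np.float64(0.0)] [ 0.51  0.75 -0.36  2.02 -0.36  0.3   1.56]
```

```bash
python3 - <<'E'
from plan import *
q0=np.array([1.1,.77,-.86,2.16,-1.1,.23,2.27])
for h in(1.2,1.5,1.8):
  for a in(.2,.4,.6,.75):
    G=goalrot(h,a);n=G.apply([0,1,0]);e=[];q,_=ik([550,-110,200],G,q0);e.append(round(_,2));Q=[q]
    for th in(1.1,.9,.7,.5,.25,0):
        q,er=ik(edge(th)-14.5*n,G,q);e.append(round(er,2));Q.append(q)
    print(h,a,np.array(e),"\n",Q[0].round(2),Q[2].round(2),q.round(2))
E
```

```text
1.2 0.2 [0. 0. 0. 0. 0. 0. 0.] 
 [ 1.16  1.21 -0.8   1.77 -0.67  0.97  2.37] [ 1.03  1.23 -0.93  1.92 -0.85  0.68  2.47] [ 1.05  1.42 -0.78  1.76 -0.7   0.78  2.52]
1.2 0.4 [0. 0. 0. 0. 0. 0. 0.] 
 [ 1.1   1.06 -0.73  1.8  -0.65  0.9   2.31] [ 0.97  1.05 -0.85  1.94 -0.82  0.64  2.36] [ 1.    1.27 -0.73  1.82 -0.7   0.68  2.46]
1.2 0.6 [0. 0. 0. 0. 0. 0. 0.] 
 [ 1.02  0.92 -0.65  1.82 -0.61  0.84  2.23] [ 0.88  0.89 -0.75  1.94 -0.76  0.62  2.21] [ 0.92  1.13 -0.67  1.86 -0.67  0.59  2.35]
1.2 0.75 [0. 0. 0. 0. 0. 0. 0.] 
 [ 0.99  0.85 -0.67  1.83 -0.48  0.77  2.06] [ 0.83  0.81 -0.74  1.93 -0.59  0.58  1.98] [ 0.88  1.05 -0.68  1.88 -0.51  0.5   2.14]
1.5 0.2 [0. 0. 0. 0. 0. 0. 0.] 
 [ 1.02  1.24 -0.74  1.52 -0.49  1.3   2.27] [ 0.88  1.22 -0.81  1.66 -0.61  1.06  2.29] [ 0.9   1.42 -0.71  1.5  -0.49  1.14  2.37]
1.5 0.4 [0. 0. 0. 0. 0. 0. 0.] 
 [ 0.99  1.12 -0.72  1.56 -0.42  1.2   2.21] [ 0.85  1.09 -0.78  1.69 -0.53  0.98  2.19] [ 0.88  1.3  -0.69  1.57 -0.43  1.01  2.29]
1.5 0.6 [0. 0. 0. 0. 0. 0. 0.] 
 [ 0.92  0.99 -0.61  1.6  -0.41  1.13  2.2 ] [ 0.77  0.94 -0.67  1.71 -0.52  
[... 182 characters left out ...]
72  1.05 -0.5   1.67 -0.44  0.85  2.25]
1.8 0.2 [0. 0. 0. 0. 0. 0. 0.] 
 [ 0.85  1.29 -0.68  1.27 -0.38  1.62  2.25] [ 0.72  1.25 -0.73  1.4  -0.48  1.41  2.23] [ 0.74  1.45 -0.66  1.23 -0.37  1.48  2.32]
1.8 0.4 [0. 0. 0. 0. 0. 0. 0.] 
 [ 0.84  1.18 -0.66  1.33 -0.31  1.51  2.24] [ 0.7   1.14 -0.7   1.43 -0.4   1.32  2.19] [ 0.73  1.33 -0.63  1.31 -0.3   1.34  2.29]
1.8 0.6 [0. 0. 0. 0. 0. 0. 0.] 
 [ 0.8   1.06 -0.61  1.39 -0.26  1.4   2.24] [ 0.66  1.02 -0.65  1.48 -0.34  1.24  2.15] [ 0.7   1.21 -0.58  1.4  -0.25  1.21  2.26]
1.8 0.75 [0. 0. 0. 0. 0. 0. 0.] 
 [ 0.75  0.96 -0.53  1.45 -0.24  1.31  2.24] [ 0.6   0.93 -0.57  1.51 -0.32  1.18  2.13] [ 0.65  1.12 -0.52  1.46 -0.24  1.11  2.25]
```

```bash
python3 -c "
from h import *
delta([575,-95,190],goalrot(1.5,.5))"
```

```text
xyz [-15.4, 9.3, 21.9] ang [-0.235, 0.619, -0.491]
```

```bash
python3 -m creep '[{"jaw":-1,"xyz":[-3,2,4],"angular":[-0.05,0.13,-0.1]},{"jaw":-1,"xyz":[-6,4,8],"angular":[-0.1,0.26,-0.2]},{"jaw":-1,"xyz":[-9,5,12],"angular":[-0.15,0.39,-0.3]},{"jaw":-1,"xyz":[-12,7,17],"angular":[-0.2,0.52,-0.4]},{"jaw":-1,"xyz":[-15,9,22],"angular":[-0.235,0.62,-0.49]},{"jaw":-1,"xyz":[-15,9,22],"angular":[-0.235,0.62,-0.49]},{"jaw":-1,"xyz":[-15,9,22],"angular":[-0.235,0.62,-0.49]}]'; python3 -c "
from h import *
st();t=theta();G=goalrot(1.5,.5);n=G.apply([0,1,0]);print(n)
for th in (1.1,1.,.9,.8): delta(edge(th)-n*18,G)"
```

```text
clock: 9.0
eef_pos: [576.2, -86.5, 195.6]
tool_rot: [2.078, 0.005, 3.085]
force: [0.3, -0.4, -0.8]
width: 0.1
gripper_force: 0.0
t 9.0 p [576.2 -86.5 195.6] rot [2.078 0.005 3.085] F [ 0.3 -0.4 -0.8] q [ 0.88  1.02 -0.61  1.57 -0.51  1.16  2.26] 0.09730315361809524
top 221 th [1.118 1.155 1.187]
[0.03391322 0.47822457 0.87758256]
xyz [1.4, 89.5, 97.0] ang [-0.007, -0.01, 0.011]
xyz [1.0, 75.8, 88.8] ang [-0.007, -0.01, 0.011]
xyz [0.6, 61.3, 81.9] ang [-0.007, -0.01, 0.011]
xyz [0.3, 46.2, 76.5] ang [-0.007, -0.01, 0.011]
```

```bash
python3 -c "
from h import *
G=goalrot(1.5,.8);n=G.apply([0,1,0]);print(n)
delta(edge(.75)-n*14.5+[-8,-30,-30],G)
delta(edge(.75)-n*14.5+[-8,0,0],G)"
```

```text
[0.05074376 0.7155591  0.69670671]
xyz [6.6, 1.7, 58.1] ang [0.293, -0.008, 0.012]
xyz [8.1, 42.5, 69.7] ang [0.293, -0.008, 0.012]
```

```bash
python3 -m creep '[{"jaw":-1,"xyz":[7,2,40],"angular":[0.15,0,0]},{"jaw":-1,"xyz":[7,2,58],"angular":[0.29,0,0]},{"jaw":-1,"xyz":[8,22,64],"angular":[0.29,0,0]},{"jaw":-1,"xyz":[8,42,70],"angular":[0.29,0,0]},{"jaw":-1,"xyz":[8,42,70],"angular":[0.29,0,0]},{"jaw":-1,"xyz":[8,42,70],"angular":[0.29,0,0]}]'; python3 -c "
from h import *
st();t=theta()
save(viewer.get_image('side')[0][100:320,200:500],'s4.png')"
```

```text
clock: 9.8
eef_pos: [573.4, -7.3, 197.3]
tool_rot: [2.367, 0.005, 3.082]
force: [-0.7, -0.3, -0.8]
width: 0.5
gripper_force: 0.0
t 9.8 p [573.4  -7.3 197.3] rot [2.367 0.005 3.082] F [-0.7 -0.3 -0.8] q [ 0.69  0.81 -0.55  1.75 -0.48  0.88  2.12] 0.48261943378694244
top 283 th [0.946 0.975 1.007]
```

View pics/s4.png

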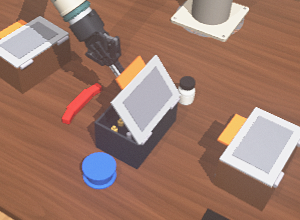

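The fingers at crop (120,72) are waiting just under the lip at (128,72), with the lid at about 0.97. Now I wait for it to land on them.

```bash
python3 -m creep '[{"jaw":-1,"xyz":[0,0,0],"angular":[0,0,0]},{"jaw":-1,"xyz":[0,0,0],"angular":[0,0,0]},{"jaw":-1,"xyz":[0,0,0],"angular":[0,0,0]},{"jaw":-1,"xyz":[0,0,0],"angular":[0,0,0]},{"jaw":-1,"xyz":[0,0,0],"angular":[0,0,0]},{"jaw":-1,"xyz":[0,0,0],"angular":[0,0,0]}]'; python3 -c "
from h import *
st();t=theta()"
```

```text
clock: 10.65
eef_pos: [573.3, -5.5, 197.9]
tool_rot: [2.367, 0.006, 3.085]
force: [0.0, 0.4, -1.3]
width: 0.3
gripper_force: 0.5
t 10.65 p [573.3  -5.5 197.9] rot [2.367 0.006 3.085] F [ 0.   0.4 -1.3] q [ 0.69  0.81 -0.55  1.75 -0.48  0.88  2.12] 0.2978402645382449
top 337 th [0.757 0.784 0.814]
```

```bash
python3 -m creep '[{"jaw":-1,"xyz":[0,0,0],"angular":[0,0,0]},{"jaw":-1,"xyz":[0,0,0],"angular":[0,0,0]}]'; python3 -c "
from h import *
st();t=theta();G=goalrot(1.5,.8);n=G.apply([0,1,0])
b=R.from_euler('xyz',ctrl.read_state()['tool_rot']).inv()
for th in np.arange(.7,-.21,-.1): print(round(th,1),b.apply(edge(th)-edge(t)).round(1))"
```

```text
clock: 10.95
eef_pos: [573.3, -5.4, 198.0]
tool_rot: [2.367, 0.006, 3.085]
force: [0.7, 0.3, -1.7]
width: -0.0
gripper_force: 0.5
t 10.95 p [573.3  -5.4 198. ] rot [2.367 0.006 3.085] F [ 0.7  0.3 -1.7] q [ 0.69  0.81 -0.55  1.75 -0.48  0.88  2.12] -0.0238605144435128
top 343 th [0.759 0.785 0.813]
0.7 [ -0.2 -13.6   0.7]
0.6 [ -0.5 -29.4   3.1]
0.5 [ -0.7 -44.9   7. ]
0.4 [ -0.8 -60.   12.4]
0.3 [ -0.9 -74.4  19.3]
0.2 [ -0.9 -88.1  27.6]
0.1 [  -0.9 -100.8   37.2]
0.0 [  -0.9 -112.6   48.1]
-0.1 [  -0.7 -123.2   60.1]
-0.2 [  -0.6 -132.5   73. ]
```

The lid has settled on the fingers at 0.785 rad, with about 1.7 N on the tool. I'll lower it slowly.

```bash
python3 -m creep '[{"jaw":-1,"xyz":[0,-1.5,0],"angular":[0,0,0]},{"jaw":-1,"xyz":[0,-3.5,0],"angular":[0,0,0]},{"jaw":-1,"xyz":[0,-5.5,0],"angular":[0,0,0]},{"jaw":-1,"xyz":[0,-8,0],"angular":[0,0,0]},{"jaw":-1,"xyz":[0,-10,0.5],"angular":[0,0,0]},{"jaw":-1,"xyz":[0,-12,0.5],"angular":[0,0,0]},{"jaw":-1,"xyz":[0,-14,0.8],"angular":[0,0,0]},{"jaw":-1,"xyz":[0,-16,1],"angular":[0,0,0]},{"jaw":-1,"xyz":[0,-18,1.3],"angular":[0,0,0]},{"jaw":-1,"xyz":[0,-20,1.6],"angular":[0,0,0]},{"jaw":-1,"xyz":[0,-22,2],"angular":[0,0,0]},{"jaw":-1,"xyz":[0,-24,2.2],"angular":[0,0,0]}]'; python3 -c "
from h import *
st();t=theta()
b=R.from_euler('xyz',ctrl.read_state()['tool_rot']).inv()
for th in np.arange(.6,-.21,-.1): print(round(th,1),b.apply(edge(th)-edge(t)).round(1))"
```

```text
clock: 12.5
eef_pos: [572.5, -21.0, 179.6]
tool_rot: [2.367, 0.006, 3.085]
force: [0.3, 0.1, -0.1]
width: 0.3
gripper_force: 0.3
t 12.5 p [572.5 -21.  179.6] rot [2.367 0.006 3.085] F [ 0.3  0.1 -0.1] q [ 0.7   0.85 -0.54  1.74 -0.47  0.88  2.15] 0.33384019402952586
top 365 th [0.606 0.632 0.668]
0.6 [-0.1 -5.   0.9]
0.5 [ -0.3 -20.5   4.8]
0.4 [ -0.4 -35.5  10.2]
0.3 [ -0.5 -50.   17.2]
0.2 [ -0.6 -63.6  25.5]
0.1 [ -0.5 -76.4  35.1]
0.0 [ -0.5 -88.1  46. ]
-0.1 [ -0.4 -98.7  57.9]
-0.2 [  -0.2 -108.1   70.9]
```

```bash
python3 -m creep '[{"jaw":-1,"xyz":[0,-1.5,0.2],"angular":[0,0,0]},{"jaw":-1,"xyz":[0,-3.2,0.5],"angular":[0,0,0]},{"jaw":-1,"xyz":[0,-5,0.9],"angular":[0,0,0]},{"jaw":-1,"xyz":[0,-6.7,1.3],"angular":[0,0,0]},{"jaw":-1,"xyz":[0,-8.4,1.7],"angular":[0,0,0]},{"jaw":-1,"xyz":[0,-10.1,2.1],"angular":[0,0,0]},{"jaw":-1,"xyz":[0,-11.8,2.5],"angular":[0,0,0]},{"jaw":-1,"xyz":[0,-13.5,2.9],"angular":[0,0,0]},{"jaw":-1,"xyz":[0,-15.2,3.4],"angular":[0,0,0]},{"jaw":-1,"xyz":[0,-17,3.8],"angular":[0,0,0]},{"jaw":-1,"xyz":[0,-18.7,4.3],"angular":[0,0,0]},{"jaw":-1,"xyz":[0,-20.5,4.8],"angular":[0,0,0]}]'; python3 -c "
from h import *
st();t=theta()
save(viewer.get_image('side')[0][100:320,200:500],'s5.png')
b=R.from_euler('xyz',ctrl.read_state()['tool_rot']).inv()
for th in np.arange(.5,-.21,-.1): print(round(th,1),b.apply(edge(th)-edge(t)).round(1))"
```

```text
clock: 14.05
eef_pos: [572.0, -32.3, 161.8]
tool_rot: [2.367, 0.006, 3.085]
force: [0.9, 0.5, -1.0]
width: -0.1
gripper_force: 0.4
t 14.05 p [572.  -32.3 161.8] rot [2.367 0.006 3.085] F [ 0.9  0.5 -1. ] q [ 0.71  0.88 -0.53  1.74 -0.46  0.87  2.17] -0.09816330359294255
top 377 th [0.474 0.499 0.53 ]
0.5 [ 0.   0.2 -0.1]
0.4 [ -0.1 -14.8   5.4]
0.3 [ -0.2 -29.2  12.3]
0.2 [ -0.3 -42.9  20.6]
0.1 [ -0.3 -55.7  30.2]
0.0 [ -0.2 -67.4  41.1]
-0.1 [ -0.1 -78.   53. ]
-0.2 [  0.1 -87.4  66. ]
```

View pics/s5.png

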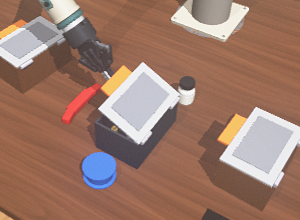

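The lid is tracking the fingers at 0.50 rad, with the lip resting on them at crop (112,75). The other objects haven't moved, so I'll continue.

```bash
python3 -m creep '[{"jaw":-1,"xyz":[0,-1.6,0.5],"angular":[0,0,0]},{"jaw":-1,"xyz":[0,-3.2,1.1],"angular":[0,0,0]},{"jaw":-1,"xyz":[0,-4.8,1.7],"angular":[0,0,0]},{"jaw":-1,"xyz":[0,-6.4,2.2],"angular":[0,0,0]},{"jaw":-1,"xyz":[0,-8,2.8],"angular":[0,0,0]},{"jaw":-1,"xyz":[0,-9.6,3.4],"angular":[0,0,0]},{"jaw":-1,"xyz":[0,-11.2,4],"angular":[0,0,0]},{"jaw":-1,"xyz":[0,-12.8,4.6],"angular":[0,0,0]},{"jaw":-1,"xyz":[0,-14.4,5.2],"angular":[0,0,0]},{"jaw":-1,"xyz":[0,-16,5.9],"angular":[0,0,0]},{"jaw":-1,"xyz":[0,-17.6,6.6],"angular":[0,0,0]},{"jaw":-1,"xyz":[0,-19.1,7.4],"angular":[0,0,0]}]'; python3 -c "
from h import *
st();t=theta()
b=R.from_euler('xyz',ctrl.read_state()['tool_rot']).inv()
for th in np.arange(.35,-.11,-.05): print(round(th,2),b.apply(edge(th)-edge(t)).round(1))"
```

```text
clock: 15.65
eef_pos: [571.7, -40.8, 143.2]
tool_rot: [2.367, 0.006, 3.085]
force: [-0.1, -0.4, -1.1]
width: 0.3
gripper_force: 0.4
t 15.65 p [571.7 -40.8 143.2] rot [2.367 0.006 3.085] F [-0.1 -0.4 -1.1] q [ 0.72  0.91 -0.53  1.73 -0.45  0.86  2.19] 0.3179444559468171
top 380 th [0.342 0.369 0.404]
0.35 [-0.  -2.7  1.3]
0.3 [-0.1 -9.8  4.9]
0.25 [ -0.1 -16.8   8.9]
0.2 [ -0.1 -23.5  13.2]
0.15 [ -0.1 -30.   17.9]
0.1 [ -0.1 -36.3  22.8]
0.05 [ -0.1 -42.3  28.1]
0.0 [ -0.  -48.   33.7]
-0.05 [  0.  -53.5  39.6]
-0.1 [  0.1 -58.6  45.7]
```

```bash
python3 -m creep '[{"jaw":-1,"xyz":[0,-1.5,0.7],"angular":[0,0,0]},{"jaw":-1,"xyz":[0,-3,1.4],"angular":[0,0,0]},{"jaw":-1,"xyz":[0,-4.5,2.2],"angular":[0,0,0]},{"jaw":-1,"xyz":[0,-6,3],"angular":[0,0,0]},{"jaw":-1,"xyz":[0,-7.5,3.7],"angular":[0,0,0]},{"jaw":-1,"xyz":[0,-9,4.5],"angular":[0,0,0]},{"jaw":-1,"xyz":[0,-10.5,5.3],"angular":[0,0,0]},{"jaw":-1,"xyz":[0,-12,6.1],"angular":[0,0,0]},{"jaw":-1,"xyz":[0,-13.5,7],"angular":[0,0,0]},{"jaw":-1,"xyz":[0,-15,7.8],"angular":[0,0,0]},{"jaw":-1,"xyz":[0,-16.5,8.7],"angular":[0,0,0]},{"jaw":-1,"xyz":[0,-18,9.6],"angular":[0,0,0]}]'; python3 -c "
from h import *
st();t=theta()
b=R.from_euler('xyz',ctrl.read_state()['tool_rot']).inv()
for th in np.arange(.2,-.11,-.05): print(round(th,2),b.apply(edge(th)-edge(t)).round(1))"
```

```text
clock: 17.2
eef_pos: [571.4, -46.9, 123.7]
tool_rot: [2.367, 0.006, 3.085]
force: [0.3, -0.6, -0.7]
width: 0.0
gripper_force: 0.4
t 17.2 p [571.4 -46.9 123.7] rot [2.367 0.006 3.085] F [ 0.3 -0.6 -0.7] q [ 0.73  0.94 -0.52  1.73 -0.44  0.84  2.21] 0.006437314737706681
top 384 th [0.213 0.241 0.276]
0.2 [-0.  -5.6  3.6]
0.15 [ -0.  -12.1   8.3]
0.1 [  0.  -18.3  13.2]
0.05 [  0.  -24.3  18.5]
0.0 [  0.1 -30.1  24.1]
-0.05 [  0.1 -35.5  30. ]
-0.1 [  0.2 -40.7  36.1]
```

```bash
python3 -m creep '[{"jaw":-1,"xyz":[0,-1.4,0.9],"angular":[0,0,0]},{"jaw":-1,"xyz":[0,-2.8,1.8],"angular":[0,0,0]},{"jaw":-1,"xyz":[0,-4.2,2.7],"angular":[0,0,0]},{"jaw":-1,"xyz":[0,-5.6,3.6],"angular":[0,0,0]},{"jaw":-1,"xyz":[0,-7,4.6],"angular":[0,0,0]},{"jaw":-1,"xyz":[0,-8.4,5.6],"angular":[0,0,0]},{"jaw":-1,"xyz":[0,-9.8,6.6],"angular":[0,0,0]},{"jaw":-1,"xyz":[0,-11.2,7.6],"angular":[0,0,0]},{"jaw":-1,"xyz":[0,-12.6,8.7],"angular":[0,0,0]},{"jaw":-1,"xyz":[0,-14,9.8],"angular":[0,0,0]},{"jaw":-1,"xyz":[0,-15.4,10.9],"angular":[0,0,0]},{"jaw":-1,"xyz":[0,-16.8,12],"angular":[0,0,0]}]'; python3 -c "
from h import *
st();t=theta()
b=R.from_euler('xyz',ctrl.read_state()['tool_rot']).inv()
for th in np.arange(.1,-.16,-.05): print(round(th,2),b.apply(edge(th)-edge(t)).round(1))"
```

```text
clock: 18.75
eef_pos: [571.3, -50.5, 103.4]
tool_rot: [2.367, 0.006, 3.085]
force: [-0.2, 0.5, -1.5]
width: 0.3
gripper_force: 0.4
t 18.75 p [571.3 -50.5 103.4] rot [2.367 0.006 3.085] F [-0.2  0.5 -1.5] q [ 0.73  0.97 -0.52  1.72 -0.43  0.82  2.23] 0.314886428255926
top 344 th [0.081 0.108 0.14 ]
0.1 [ 0.  -0.9  0.8]
0.05 [ 0.  -6.9  6. ]
0.0 [  0.1 -12.7  11.6]
-0.05 [  0.1 -18.1  17.5]
-0.1 [  0.2 -23.3  23.6]
-0.15 [  0.3 -28.1  30. ]
```

```bash
python3 -m creep '[{"jaw":-1,"xyz":[0,-1.1,1],"angular":[0,0,0]},{"jaw":-1,"xyz":[0,-2.2,1.9],"angular":[0,0,0]},{"jaw":-1,"xyz":[0,-3.3,2.9],"angular":[0,0,0]},{"jaw":-1,"xyz":[0,-4.4,3.8],"angular":[0,0,0]},{"jaw":-1,"xyz":[0,-5.5,4.8],"angular":[0,0,0]},{"jaw":-1,"xyz":[0,-6.6,5.8],"angular":[0,0,0]},{"jaw":-1,"xyz":[0,-7.7,6.8],"angular":[0,0,0]},{"jaw":-1,"xyz":[0,-8.8,7.8],"angular":[0,0,0]},{"jaw":-1,"xyz":[0,-9.9,8.8],"angular":[0,0,0]},{"jaw":-1,"xyz":[0,-11,9.8],"angular":[0,0,0]},{"jaw":-1,"xyz":[0,-12,10.9],"angular":[0,0,0]},{"jaw":-1,"xyz":[0,-13,12],"angular":[0,0,0]}]'; python3 -c "
from h import *
st();t=theta()
b=R.from_euler('xyz',ctrl.read_state()['tool_rot']).inv()
print(b.apply([0,0,-15]),b.apply([0,-120,-12]),b.apply([0,-150,120]))"
```

```text
clock: 20.3
eef_pos: [571.4, -51.3, 85.7]
tool_rot: [2.367, 0.006, 3.085]
force: [-0.3, 0.3, -0.1]
width: -0.0
gripper_force: 0.0
t 20.3 p [571.4 -51.3  85.7] rot [2.367 0.006 3.085] F [-0.3  0.3 -0.1] q [ 0.73  1.   -0.51  1.72 -0.43  0.8   2.24] -0.012547488014155743
top 59 th [0.076 0.093 0.124]
[  0.08393696 -10.49310102  10.71857199] [ -6.71728977 -94.03379686 -75.20986017] [  -9.15204484  -23.1043369  -190.47947315]
```

```bash
python3 -m creep '[{"jaw":-1,"xyz":[0,-1,1],"angular":[0,0,0]},{"jaw":-1,"xyz":[0,-2,2],"angular":[0,0,0]},{"jaw":-1,"xyz":[0,-3,3],"angular":[0,0,0]},{"jaw":-1,"xyz":[0,-4,4],"angular":[0,0,0]},{"jaw":-1,"xyz":[0,-5,5],"angular":[0,0,0]},{"jaw":-1,"xyz":[0,-6,6],"angular":[0,0,0]},{"jaw":-1,"xyz":[0,-8,8],"angular":[0,0,0]},{"jaw":-1,"xyz":[0,-10,10],"angular":[0,0,0]}]'; python3 -c "
from h import *
st()
im,P=cloud('top');x,y,z=np.moveaxis(P,-1,0)
for a in (10,40,70,100):
  m=(x>645)&(x<675)&(abs(y-a)<8)&(z>80)&(z<200);print(a,m.sum(),np.median(z[m]).round(1))
m=(x>590)&(x<630)&(abs(y+25)<8)&(z>60)&(z<200);print('lip',m.sum(),np.median(z[m]))
save(viewer.get_image('side')[0][100:320,200:500],'s6.png')"
```

```text
clock: 21.35
eef_pos: [571.4, -51.5, 71.4]
tool_rot: [2.367, 0.006, 3.085]
force: [0.8, -0.6, 0.4]
width: 0.2
gripper_force: 0.0
t 21.35 p [571.4 -51.5  71.4] rot [2.367 0.006 3.085] F [ 0.8 -0.6  0.4] q [ 0.73  1.03 -0.51  1.72 -0.43  0.78  2.25] 0.198708636491211
10 83 110.0
40 79 110.8
70 83 111.3
100 83 110.4
lip 107 107.90822283596776
```

View pics/s6.png

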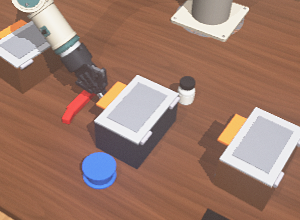

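The lid is flat and shut: its top is at about 110 mm everywhere, the same as the closed look-alikes, and the lip at crop (113,95) is level. Nothing touches the fingers. Taking the hand clear.

```bash
python3 -m creep '[{"jaw":-1,"xyz":[-1,-14,-14],"angular":[0,0,0]},{"jaw":-1,"xyz":[-2,-28,-28],"angular":[0,0,0]},{"jaw":-1,"xyz":[-2,-28,-70],"angular":[0,0,0]},{"jaw":-1,"xyz":[-2,-28,-120],"angular":[0,0,0]},{"jaw":-1,"xyz":[-2,-28,-170],"angular":[0,0,0]},{"jaw":-1,"xyz":[-2,-28,-170],"angular":[0,0,0]},{"jaw":-1,"xyz":[-2,-28,-170],"angular":[0,0,0]},{"jaw":-1,"xyz":[-2,-28,-170],"angular":[0,0,0]}]'; python3 -c "
from h import *
st()
im,P=cloud('top');save(im,'t7.png');x,y,z=np.moveaxis(P,-1,0)
for a in (10,40,70,100):
  m=(x>645)&(x<675)&(abs(y-a)<8)&(z>80)&(z<200);print(a,m.sum(),np.median(z[m]).round(1))
for t in('red_part','spool','jar'):
  r=silhouettes('top',t)
  if r: print(t,r[0]['score'],r[0]['xy'],np.nanmedian(P[r[0]['pixels']],0).round())"
```

```text
clock: 22.45
eef_pos: [564.4, -189.2, 172.8]
tool_rot: [2.365, 0.004, 3.086]
force: [-0.1, 0.1, -0.4]
width: -0.2
gripper_force: 0.0
t 22.45 p [ 564.4 -189.2  172.8] rot [2.365 0.004 3.086] F [-0.1  0.1 -0.4] q [ 0.86  0.93 -0.46  1.5  -0.35  1.16  2.23] -0.2081868316243664
10 83 110.2
40 76 110.6
70 83 110.7
100 82 110.4
red_part 0.68 [272.7, 274.6] [400. 108.  76.]
spool 0.76 [298.7, 142.8] [745.  48.  41.]
```

View pics/t7.png

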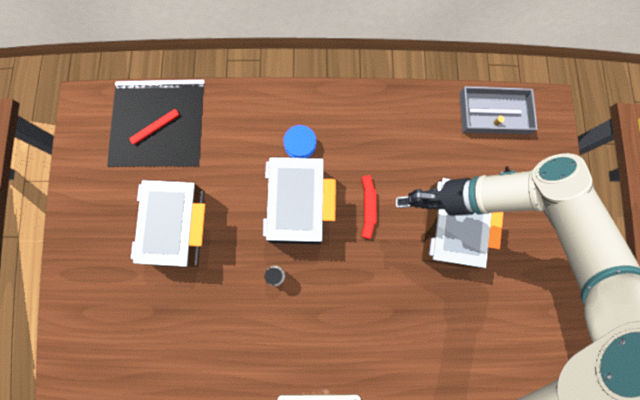

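The case is shut at (297,200). The red part (369,207), spool (300,142) and jar (274,275) are where they started, and the hand is clear at (410,202).

```bash
python3 -c "
from h import *
print(ctrl.finish_job())"
```

```text
the job is handed in; nothing more can be done
None
```

The case is shut and handed in at about 22.5 s: I nudged the lid over from behind, caught it at about 0.79 rad on the backs of the fingers, lowered it at about 0.1 rad/s until it was flat, and took the hand clear without moving the red part, spool or jar.

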